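Quarter turn past finger-tight on a water filter's tube nut

TASK

Tighten the brass tube nut on the water filter: with the gripper alone run it clockwise until it is just finger-tight and you feel it bear on the blue washer, and tighten no further that way. Then fit the steel ring wrench over the nut without forcing it, give the nut a quarter turn more with the wrench, and lift the wrench off and lay it flat on the worktop clear of the filter, leaving the salt shaker, mug and spice jar alone.

Things in the scene. Friction and masses are not known exactly. Their poses are not given: they have to be found in the camera images.
- filter_head: Counter-top water filter head, fixed: round white puck, 104 mm across, 45 mm high, with an upright brass tube fitting. Origin: centre of its underside, on the worktop; z up. Puck, washer, nut and tube share the vertical axis through it. Black ticks every 30 degrees lie on top round the fitting.
- nut: Brass hexagon nut that turns about its vertical axis (it does not sink visibly). Origin on the axis at the flange's underside, 60 mm above the worktop. Flange 41 mm across, 4 mm thick; above it the hexagon, 30 mm across flats, 12 mm high, top corners chamfered 2.2 mm. z up, x square to one flat (flats every 60 degrees), toward the red dot on its top.
- nut_top (a point): Centre of the nut's top face, 76 mm above the worktop. The nut tightens clockwise seen from above. It turns freely (about 0.03 N m) for 0.4 to 1.3 rad from its start, then bears on the washer: where cannot be seen beforehand. From there it takes about 0.35 N m to turn on.
- washer_pointer (a point): Tip of the red pointer on the blue washer under the nut (42 mm across, 3 mm thick); tip 30 mm from the axis, 58 mm above the worktop. The washer stands still until the nut bears on it, then turns with it, but never back with it: how far it has gone round from its start is the tightening past finger-tight.
- wrench: Loose steel ring wrench, about 0.3 kg, lying flat. Origin: ring centre, at the underside; z up, x away from the handle. Ring 53 mm across, 10 mm thick; through hexagon opening 32.2 mm across flats (flats square to x and every 60 degrees), edges chamfered 1.2 mm. Handle along -x from 23 to 167 mm, 16 mm wide, from 1 to 13 mm above the underside.
- wrench_grip (a point): Point in the middle of the handle, 75 mm from the ring centre, 7 mm above the underside, near the centre of mass: a good place to grip across the handle from above. With the wrench seated, its underside rests on the nut's flange, 64 mm above the worktop; it then has about 8 degrees of play on the nut either way.
- salt_shaker: Bystander: salt shaker with a grey top, 44 mm across, 90 mm high; origin at the centre of its underside. Loose.
- spotted_mug: Bystander: white mug with green spots, 78 mm across (114 mm with handle), 93 mm high; origin under its centre. Loose.
- spice_jar: Bystander: glass spice jar with a red cap, 45 mm across, 106 mm high; origin at the centre of its underside. Loose.
- tube_top (a point): Top of the closed copper tube stub (10 mm thick, 12.4 mm at its black cap) that stands out of the nut on its axis, 94 mm above the worktop. Fixed.
Mind the look-alikes: they are no part of the job. What is shaped like the filter_head but pink is not meant.

How it is judged:
On the way, in this order (a step that is already met when the one before it is completed fails the run):
1. the nut, turned in the gripper, bears on the washer (finger-tight), the wrench not on it (contact force between nut and washer above 3 N and contact force between the fingers and nut above 1 N and contact force between wrench and nut below 0.1 N), for 0.1 s.
2. the wrench on the nut has turned it a quarter turn further (pointer tip 36 to 48 mm from its start, 74 to 106 degrees) (distance of washer_pointer from where it was at the start of the episode above 0.036 m and contact force between wrench and nut above 0.5 N), for 0.1 s.
At the end, for the whole second after the job is handed in: The washer's pointer has gone 74 to 106 degrees round from its start (a quarter turn; tip 36 to 48 mm away), and the wrench lies flat and still on the worktop, right side up (underside within 6 mm of the worktop, tilt under 0.1 rad), its ring centre more than 80 mm from the filter's axis (distance of washer_pointer from where it was at the start of the episode between 0.036 and 0.048 m and height (world z) of wrench between -0.006 and 0.006 m and angle between wrench's own z axis and vertical below 0.1 rad and horizontal distance between wrench and filter_head above 0.08 m and linear speed of wrench below 0.02 m/s); the robot touches nothing.
It fails at once if the nut tightened past finger-tight with the gripper itself (fingers on the nut with the washer more than about 15 degrees round) (contact force between the fingers and nut above 1 N and distance of washer_pointer from where it was at the start of the episode above 0.008 m).
It fails at once if the nut over-tightened (pointer more than 106 degrees round) (distance of washer_pointer from where it was at the start of the episode above 0.048 m).
It fails at once if the wrench forced on the nut (more than 150 N between them) (contact force between wrench and nut above 150 N).
It fails at once if the salt shaker, mug or spice jar pushed more than 30 mm or tipped (distance of any of salt_shaker, spotted_mug, spice_jar from where it was at the start of the episode above 0.03 m or angle between any of salt_shaker, spotted_mug, spice_jar's own z axis and vertical above 0.5 rad).
It also fails if it takes over 72 s, if anything falls off the work surface, if the arm or the gripper's body presses on something with over 40 N, if the wrist force passes 120 N, or if a joint passes its speed limit or range.

ROBOT

A 7-joint arm with a two-finger parallel gripper is mounted at the origin on a cart in front of the work surface, level with it; the furniture and walls round the work are solid. World frame = base frame: x ahead of the robot, y to its left, z up, the work surface at z = 0. Lengths are in m, angles in rad, forces in N, time in s.
With the tool pointing down it reaches from about 0.4 to 0.85 m from the base axis. Payload 4.5 kg.
Tool frame: the origin (TCP) lies where the fingers leave the gripper's body, on its centre line; the fingertips stand 64 mm ahead of it and the grasp point (between the pads) lies 45 mm ahead of it; z points along the fingers, y is the line along which they close (so a half turn about z gives the same grasp; the last joint's range is limited). The gripper opens to 88 mm and grips with 3 to 60 N. Pads are 18 mm wide; open, the fingers measure 123 mm over their backs; the gripper's body (75 mm by 187 mm) begins 45 mm behind the grasp point.
Start: joints at [-1.214, 0.689, -0.195, 1.565, 0.157, 0.902, -0.215], TCP at [0.198, 0.593, 0.303] pointing down, gripper open.
Joint ranges: [-3.01, 3.01], [-0.46, 2.08], [-1.47, 1.51], [0.13, 2.56], [-1, 4.14], [0.04, 2.09], [-2.66, 2.66]. Speed limits (rad/s): [2.57, 2.57, 3.14, 3.14, 3.14, 3.14, 3.14].

INTERFACE

Orientations are given as a unit quaternion [x, y, z, w].
In Python, from plant import r gives the robot as it stands.
- The arm moves only by the tool play_rows, never from a script. Its arguments are lists of equal length, an entry for each row: "translation": the shift along the tool's x, y, z in m, a list of three; "delta_rot": the turn, a rotation vector about the tool's x, y, z in degrees, a list of three; "grip": the opening, from -1 (shut) to 1 (fully open). In form: {"translation": [[x, y, z], ...], "delta_rot": [[rx, ry, rz], ...], "grip": [grip, ...]}. A call has 1 to 20 rows; each row shifts and turns the commanded pose from where the row before left it, along the tool's axes as they then stand; what a row does not reach is not made up. A row lasts 1/8 s, in which the tool goes at most 62.5 mm and 10.7 degrees, less where a joint would pass 70% of its speed; a pose out of reach is approached as far as the arm can. A call with a gripper value outside its range is refused whole. The fingers move at their own pace and stop on an object; "squeeze" is the grip in N (left out, the last holds). Time passes only in rows, so rows that do not move let the fingers close. It gives the time, the measured TCP pose, the force, the opening and the grip force at its end, in the units of the state.
- r.get_state(): the state, without advancing time (a new reading comes with each control period).
- r.snapshot(name): name is "scene" or "top" or "wrist"; returns the picture (480x640x3 uint8, blue, green, red); there is no depth.
- r.get_calibration(name): a dict with "intrinsics" (3x3 intrinsics, pixels), "eye" and "rotation" of the camera in the world. Camera axes: x right, y up, looking along -z (the intrinsics and any distortion apply to the point x, -y, -z); pixel columns grow to the right and rows downward; lengths in m; the calibration is good to about 2 mm. A picture is of the moment at which its call begins: read the wrist's pose just before it. get_calibration takes no time and is no camera call; for the wrist camera it gives the pose at the moment of the call.
- r.finish_job(): hands the job in; it is judged then, once.
Trained networks look in the newest picture that a camera, given by its name, has taken for a name from the list of things; names that differ only in an ending like _2 or _b are one class to them, and where a whole thing is asked for, a point or a joint stands for the part that bears it (a point fixed in the world has none). Each returns a list of dicts, best first, with "confidence" (0 to 1); they miss things now and then, are a little off and sometimes report something else, mostly with a low value. They report only what shows in the picture. A call takes as long as a camera call. They do not tell look-alikes from the thing itself.
- r.look_for(camera, target): "point" ([x, y, z] in m, in world coordinates, good to about 4 mm: the middle of the surface that is visible of it).
- r.silhouettes(camera, target): "pixels" (480x640 bool, what is visible of it).
The state is a dict: "clock": time; "q": joint angles; "qd": joint speeds; "joint_torque": joint torques, N m; "tool_pos": TCP position; "eef_rot": TCP orientation; "contact_force": force on the tool from outside, world axes, zero at the start; "moment": the same for the moment, N m; "opening": opening from 0.0 (shut) to 1.0 (fully open); "finger_force": force on a finger pad.
Only numpy, scipy, OpenCV 4.12 (cv2) and the standard library are available. Lean on these libraries where they do the work, as an engineer would, in place of code of your own. Each camera call takes 0.05 s, during which the arm holds its last target. There are 200 camera calls.

## Working session

There is one attempt and no reset: what is moved stays moved. The work goes in short steps, Python scripts to look and compute and a tool call to move; the robot and the scene stay as the last step left them, time stands still between calls to the robot, and variables do not carry over. Pictures are saved under pics/ and viewed, at most 10 in all, crops included, and the job is handed in when it is done.

Besides the shell and the picture viewer there is one more tool, called after "Emit:" in YAML: its name, and indented under it one key for each argument. play_rows: Moves the arm, as the interface text tells. Its arguments: {"type":"object","properties":{"translation":{"type":"array","items":{"type":"array","items":{"type":"number"}}},"delta_rot":{"type":"array","items":{"type":"array","items":{"type":"number"}}},"grip":{"type":"array","items":{"type":"number"}},"squeeze":{"type":"number"}},"required":["translation","delta_rot","grip"]}

```bash
mkdir -p pics; ls
cat > h.py <<'E'
import numpy as np, cv2
from scipy.spatial.transform import Rotation as R
from plant import r
def ray(cam,uv):
    c=r.get_calibration(cam);K=np.array(c["intrinsics"]);d=np.linalg.inv(K)@[uv[0],uv[1],1]
    d=np.array([d[0],-d[1],-d[2]]);Rm=np.array(c["rotation"])
    if Rm.shape!=(3,3): Rm=R.from_quat(Rm).as_matrix()
    return np.array(c["eye"]),Rm@d
def atz(cam,uv,z):
    e,d=ray(cam,uv);return e+d*(z-e[2])/d[2]
def proj(cam,p):
    c=r.get_calibration(cam);K=np.array(c["intrinsics"]);Rm=np.array(c["rotation"])
    q=Rm.T@(np.array(p)-np.array(c["eye"]));q=K@[q[0],-q[1],-q[2]];return q[:2]/q[2]
E
python3 - <<'E'
from h import *
print(r.get_state()); c=r.get_calibration("top");print(c)
for n in("top","scene"):
    cv2.imwrite(f"pics/{n}0.png",r.snapshot(n))
    for t in("filter_head","nut","wrench","wrench_grip","washer_pointer","nut_top","tube_top","salt_shaker","spotted_mug","spice_jar"):
        print(n,t,[(np.round(d["point"],4).tolist(),round(d["confidence"],2)) for d in r.look_for(n,t)])
E
```

```text
pics
{'clock': 0.0, 'q': array([-1.21415084,  0.68997856, -0.19451825,  1.56636752,  0.15731315,
        0.902504  , -0.21511676]), 'qd': array([-0.00051943, -0.00025532, -0.00122952, -0.00197814,  0.00055983,
       -0.00077245, -0.00165577]), 'joint_torque': array([-1.84525893e-04, -5.27554536e+01, -1.26737572e+00, -1.53426719e+01,
       -5.27072686e-02,  6.45993059e-03,  1.81815731e-04]), 'tool_pos': array([0.1981642 , 0.59219522, 0.30190717]), 'eef_rot': array([ 1.60682090e-01,  9.87005774e-01, -9.28621768e-04, -7.75765667e-05]), 'contact_force': array([-0.24925452, -0.42827046, -0.16509433]), 'moment': array([0.00721322, 0.02507021, 0.01390241]), 'finger_force': 0.0, 'opening': 1.0005159762439666}
{'intrinsics': array([[494.76535262,   0.        , 315.38433489],
       [  0.        , 494.76535262, 234.39364754],
       [  0.        ,   0.        ,   1.        ]]), 'eye': array([0.33442799, 0.10427464, 1.22041329]), 'rotation': array([ 0.06483505, -0.05434468, -0.70060843,  0.70851316])}
top filter_head [([0.4835, 0.5291, 0.0454], 0.94), ([0.5402, 0.0588, 0.0442], 0.68), ([0.540
[... 447 characters left out ...]
0.72)]
top salt_shaker [([0.602, -0.1184, 0.0793], 0.6)]
top spotted_mug [([0.5319, 0.3704, 0.0399], 0.58)]
top spice_jar [([0.6034, 0.2744, 0.1046], 0.78)]
scene filter_head [([0.502, 0.4929, 0.0336], 0.68), ([0.5252, 0.0456, 0.0433], 0.67)]
scene nut [([0.5331, 0.0509, 0.0665], 0.53)]
scene wrench [([0.525, -0.2594, 0.0115], 0.86)]
scene wrench_grip [([0.5238, -0.2562, 0.0113], 0.66)]
scene washer_pointer []
scene nut_top [([0.5388, 0.0501, 0.067], 0.66)]
scene tube_top [([0.5215, 0.0411, 0.0416], 0.91), ([0.5036, 0.499, 0.0342], 0.53)]
scene salt_shaker [([0.5967, -0.1268, 0.0446], 0.84)]
scene spotted_mug [([0.5049, 0.357, 0.0607], 0.97)]
scene spice_jar [([0.597, 0.2678, 0.0644], 0.66)]
```

View pics/top0.png

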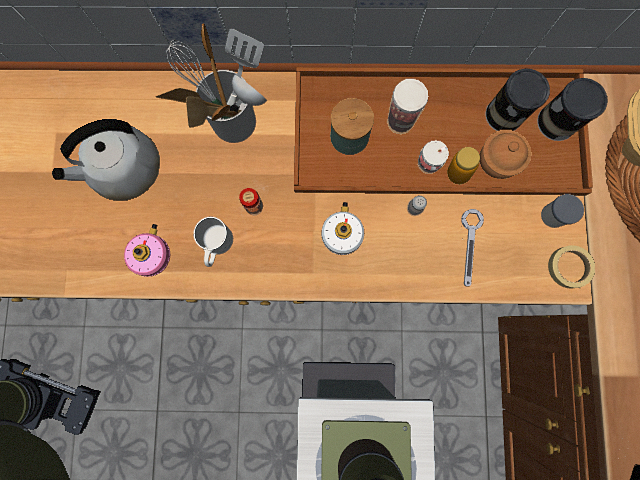

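View pics/scene0.png

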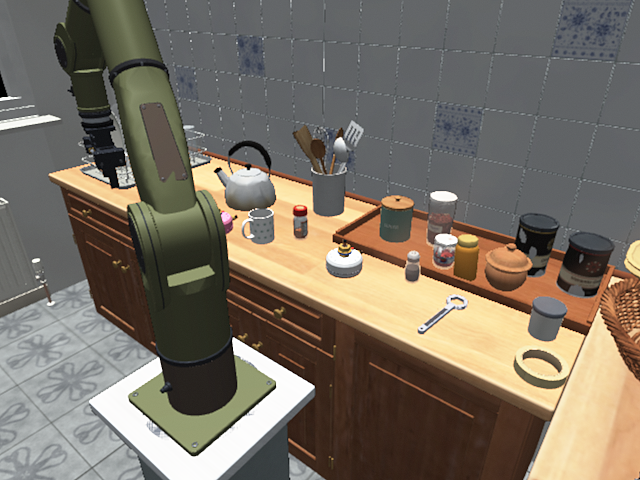

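The top view shows the white filter at about (343,232), and the pink look-alike at (146,254). The wrench ring is at (472,219) with its handle end at (468,285), and the shaker is at (418,205). The scene view agrees: filter at (344,262), wrench at (443,315).

```bash
cat >> h.py <<'E'
def pose():
    s=r.get_state();M=R.from_quat(s["eef_rot"]).as_matrix();return s,np.array(s["tool_pos"]),M
def goal(yaw): # tool down, tool y at angle yaw(deg) in world
    a=np.radians(yaw);y=np.array([np.cos(a),np.sin(a),0]);z=np.array([0,0,-1.]);return np.c_[np.cross(y,z),y,z]
def plan(p1,yaw,n,start=None):
    s,p,M=pose()
    if start is not None: p,M=np.array(start[0]),goal(start[1])
    G=goal(yaw);rv=R.from_matrix(M.T@G).as_rotvec()
    T,D=[],[]
    c=p;C=M
    for i in range(1,n+1):
        w=np.round(np.degrees(rv)/n,2)
        t=np.round(C.T@((p+(np.array(p1)-p)*i/n)-c),4)
        T.append(t.tolist());D.append(w.tolist());c=c+C@t;C=C@R.from_rotvec(np.radians(w)).as_matrix()
    print("T",T);print("D",D);print("end",c.round(4),np.degrees(np.arctan2(C[1,1],C[0,1])).round(2))
E
python3 - <<'E'
from h import *
s,p,M=pose();c=r.get_calibration("wrist");print(c["intrinsics"],M.T@(np.array(c["eye"])-p)); Rm=np.array(c["rotation"]);Rm=R.from_quat(Rm).as_matrix() if Rm.shape!=(3,3) else Rm; print((M.T@Rm).round(3))
r.snapshot("top");r.snapshot("scene")
for n in("top","scene"):
    d=r.silhouettes(n,"wrench")
    for q in d[:2]:
        v,u=np.nonzero(q["pixels"]);pts=np.array([atz(n,(a,b),.011)[:2] for a,b in zip(u,v)])
        m=pts.mean(0);w,V=np.linalg.eigh(np.cov((pts-m).T));ax=V[:,1];t=(pts-m)@ax
        print(n,q["confidence"],len(u),m,ax,np.degrees(np.arctan2(ax[1],ax[0])),m+ax*t.min(),m+ax*t.max())
d=r.silhouettes("top","filter_head")
for q in d[:2]:
    v,u=np.nonzero(q["pixels"]);print(len(u),u.min(),u.max(),v.min(),v.max(),atz("top",((u.min()+u.max())/2,(v.min()+v.max())/2),.045))
plan([.50,.058,.26],6,12)
E
```

```text
[[414.38215922   0.         321.6726081 ]
 [  0.         414.38215922 238.26906551]
 [  0.           0.           1.        ]] [ 0.07528477  0.00125417 -0.08197393]
[[ 0.001  0.956  0.293]
 [ 1.    -0.001  0.   ]
 [ 0.001  0.293 -0.956]]
top 0.76 499 [ 0.51387692 -0.25667972] [-0.99354194  0.11346547] 173.48487655183658 [ 0.59996411 -0.26651114] [ 0.42159478 -0.24614082]
scene 0.97 573 [ 0.51973357 -0.26458166] [-0.9935847   0.11309046] 173.50650197506906 [ 0.60615202 -0.27441787] [ 0.40744958 -0.25180142]
1533 322 363 202 254 [0.55090312 0.05776846 0.045     ]
1591 124 169 225 275 [0.49238018 0.52937975 0.045     ]
T [[-0.038, -0.0343, 0.0036], [-0.0411, -0.0305, 0.0035], [-0.0437, -0.0265, 0.0036], [-0.0462, -0.0222, 0.0035], [-0.048, -0.0177, 0.0036], [-0.0494, -0.013, 0.0035], [-0.0505, -0.0083, 0.0036], [-0.0511, -0.0034, 0.0036], [-0.0511, 0.0014, 0.0035], [-0.0508, 0.0063, 0.0036], [-0.05, 0.0111, 0.0035], [-0.0486, 0.0158, 0.0036]]
D [[0.0, -0.0, 5.46], [0.0, -0.0, 5.46], [0.0, -0.0, 5.46], [0.0, -0.0, 5.46], [0.0, -0.0, 5.46], [0.0, -0.0, 5.46], [0.0, -0.0, 5.46], [0.0, -0.0, 5.46], [0.0, -0.0, 5.46], [0.0, -0.0, 5.46], [0.0, -0.0, 5.46], [0.0, -0.0, 5.46]]
end [0.5   0.058 0.26 ] 5.99
```

Emit:
play_rows:
  translation:
    - [-0.038,-0.0343,0.0036]
    - [-0.0411,-0.0305,0.0035]
    - [-0.0437,-0.0265,0.0036]
    - [-0.0462,-0.0222,0.0035]
    - [-0.048,-0.0177,0.0036]
    - [-0.0494,-0.013,0.0035]
    - [-0.0505,-0.0083,0.0036]
    - [-0.0511,-0.0034,0.0036]
    - [-0.0511,0.0014,0.0035]
    - [-0.0508,0.0063,0.0036]
    - [-0.05,0.0111,0.0035]
    - [-0.0486,0.0158,0.0036]
    - [-0.004,0.04,0.01]
    - [0,0,0]
    - [0,0,0]
  delta_rot:
    - [0,0,5.46]
    - [0,0,5.46]
    - [0,0,5.46]
    - [0,0,5.46]
    - [0,0,5.46]
    - [0,0,5.46]
    - [0,0,5.46]
    - [0,0,5.46]
    - [0,0,5.46]
    - [0,0,5.46]
    - [0,0,5.46]
    - [0,0,5.46]
    - [0,0,0]
    - [0,0,0]
    - [0,0,0]
  grip: [1,1,1,1,1,1,1,1,1,1,1,1,1,1,1]

```text
clock: 3.22
tool_pos: [0.5394, 0.0586, 0.2498]
eef_rot: [0.669, 0.743, -0.0, -0.001]
contact_force: [-0.6, 0.1, -0.1]
opening: 1.002
finger_force: 0.0
```

Run:
```python
from h import *
s,p,M=pose();print(s["clock"],p,np.degrees(np.arctan2(M[1,1],M[0,1])),s["q"].round(3))
cv2.imwrite("pics/w1.png",r.snapshot("wrist"))
for t in("nut","nut_top","washer_pointer","tube_top","filter_head"):
    print(t,[(np.round(d["point"],4).tolist(),round(d["confidence"],2),proj("wrist",d["point"]).round()) for d in r.look_for("wrist",t)])
```

```text
3.225 [0.53935975 0.05861924 0.24983124] 6.030864169665611 [-0.211  0.655  0.029  1.876 -0.032  0.612 -0.056]Traceback (most recent call last):
  File "<stdin>", line 5, in <module>
  File "h.py", line 13, in proj
    q=Rm.T@(np.array(p)-np.array(c["eye"]));q=K@[q[0],-q[1],-q[2]];return q[:2]/q[2]
      ~~~~^^~~~~~~~~~~~~~~~~~~~~~~~~~~~~~~~
ValueError: matmul: Input operand 1 has a mismatch in its core dimension 0, with gufunc signature (n?,k),(k,m?)->(n?,m?) (size 3 is different from 4)
```

View pics/w1.png

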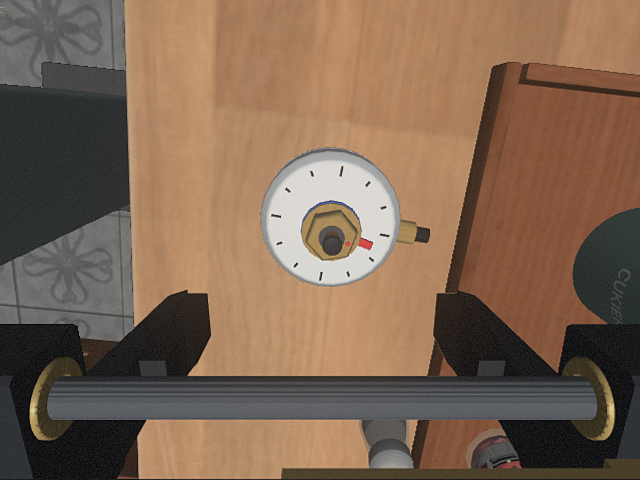

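The wrist picture shows the nut at about (331,236), its red dot near (348,243), and the red pointer at about (365,244). The fingers are clear on either side.

```bash
python3 - <<'E'
s=open("h.py").read().replace('''Rm=np.array(c["rotation"])
    q=Rm''','''Rm=R.from_quat(c["rotation"]).as_matrix()
    q=Rm''');open("h.py","w").write(s)
E
python3 - <<'E'
from h import *
im=cv2.imread("pics/w1.png")
b,g,rr=[im[...,i].astype(int) for i in range(3)]
red=(rr>110)&(rr-g>80)&(rr-b>70);red[:, :240]=0;red[:,430:]=0;red[300:]=0
n,l,st,ce=cv2.connectedComponentsWithStats(red.astype(np.uint8))
for i in range(1,n): 
    if st[i,4]>4: print(st[i],ce[i],atz("wrist",ce[i],.076),atz("wrist",ce[i],.058))
r.snapshot("wrist")
for t in("nut","filter_head"):
    for q in r.silhouettes("wrist",t)[:2]:
        v,u=np.nonzero(q["pixels"]);print(t,q["confidence"],len(u),u.min(),u.max(),v.min(),v.max())
# white puck top: ellipse fit
w=((im.min(2)>185)).astype(np.uint8);w[:, :240]=0;w[:,430:]=0;w[300:]=0
c=max(cv2.findContours(w,cv2.RETR_EXTERNAL,cv2.CHAIN_APPROX_NONE)[0],key=cv2.contourArea)
h=cv2.convexHull(c);P=np.array([atz("wrist",x[0],.045)[:2] for x in h]);A=np.c_[2*P,np.ones(len(P))];s=np.linalg.lstsq(A,(P**2).sum(1),rcond=None)[0];print("puck",s[:2],np.sqrt(s[2]+s[:2]@s[:2]))
for t in("nut_top","washer_pointer","tube_top"):
    print(t,[(np.round(d["point"],4).tolist(),round(d["confidence"],2),proj("wrist",d["point"]).round()) for d in r.look_for("wrist",t)])
cv2.imwrite("pics/w1c.png",cv2.resize(im[190:280,280:400],None,fx=6,fy=6,interpolation=cv2.INTER_CUBIC))
E
```

```text
[358 238  15  12 101] [365.02970297 243.61386139] [0.56854476 0.05640191 0.076     ] [0.57109925 0.05086336 0.058     ]
[345 242   5   5  18] [347.33333333 243.66666667] [0.55713004 0.05513443 0.076     ] [0.55888243 0.04950681 0.058     ]
nut 0.83 2373 301 361 202 260
filter_head 0.8 15655 262 429 148 286
puck [0.54684724 0.05832126] 0.045863363762329565
nut_top [([0.5457, 0.0625, 0.0728], 0.96, array([330., 229.]))]
washer_pointer [([0.5622, 0.059, 0.0593], 0.7, array([353., 231.]))]
tube_top [([0.5472, 0.0614, 0.04], 0.73, array([331., 218.])), ([0.6094, -0.1088, 0.0629], 0.63, array([385., 439.]))]
```

View pics/w1c.png

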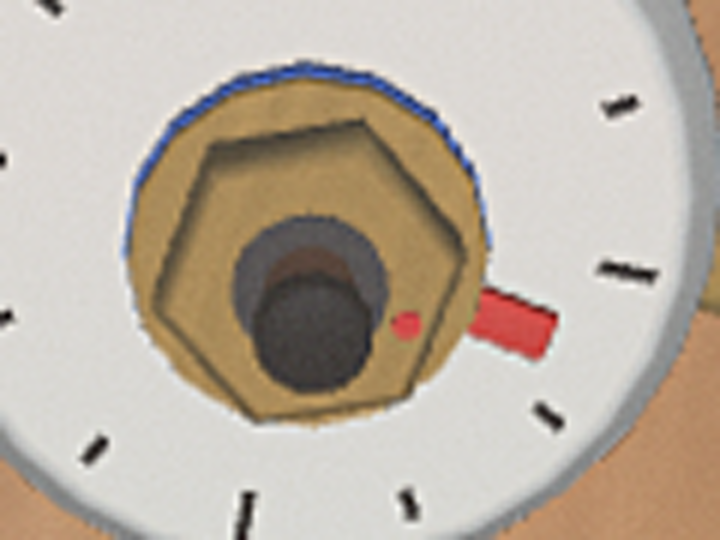

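Run:
```python
from h import *
C=[(212,150),(362,122),(465,253),(410,397),(258,422),(155,298)]
P=np.array([atz("wrist",(280+x/6-.4,190+y/6-.4),.0755)[:2] for x,y in C]);m=P.mean(0);d=P-m
print("hex",m,np.linalg.norm(d,axis=1).round(4),np.degrees(np.arctan2(d[:,1],d[:,0])).round(1))
print("flat dirs",np.degrees(np.angle(np.exp(1j*6*np.arctan2(d[:,1],d[:,0])).mean())/6)+30)
dot=atz("wrist",(347.3,243.7),.076)[:2]-m;print("dot",dot,np.degrees(np.arctan2(dot[1],dot[0])))
for f,z in(((128,245),.064),((488,245),.064),((310,428),.064),((305,78),.064)): print(atz("wrist",(280+f[0]/6-.4,190+f[1]/6-.4),z)[:2])
t=atz("wrist",(280+312/6-.4,190+334/6-.4),.094);print("tube",t)
e=[(557,318),(540,360)]
for x,y in e: q=atz("wrist",(280+x/6-.4,190+y/6-.4),.058)[:2]-m;print("ptr",np.degrees(np.arctan2(q[1],q[0])),np.linalg.norm(q))
# puck lower edge etc
# rim ring of ticks in image
im=cv2.imread("pics/w1.png");g=im.max(2);k=((g<90)).astype(np.uint8);n,l,st,ce=cv2.connectedComponentsWithStats(k)
c0=proj("wrist",[*m,.045]);T=[atz("wrist",ce[i],.045)[:2] for i in range(1,n) if 5<st[i,4]<60 and np.linalg.norm(ce[i]-c0)<65]
T=np.array(T);A=np.c_[2*T,np.ones(len(T))];s=np.linalg.lstsq(A,(T**2).sum(1),rcond=None)[0];print(len(T),"ticks",s[:2],np.sqrt(s[2]+s[:2]@s[:2]),np.linalg.norm(T-s[:2],axis=1).round(4))
```

```text
hex [0.54723619 0.05897316] [0.0174 0.0177 0.0168 0.0177 0.0177 0.017 ] [ 133.3   78.6   14.6  -45.6 -102.4 -165.2]
flat dirs 45.53411948701026
dot [ 0.01091411 -0.004294  ] -21.476456430522717
[0.52712931 0.05692225]
[0.56729085 0.06120578]
[0.54989562 0.03738068]
[0.54473547 0.07800419]
tube [0.54706955 0.05831945 0.094     ]
ptr -13.669113792311615 0.030808976069392906
ptr -23.655427786713506 0.031328893510938066
13 ticks [0.54667415 0.05720747] 0.036805590804953096 [0.04   0.0397 0.0402 0.0394 0.0404 0.0097 0.0387 0.0154 0.0403 0.0389
 0.0403 0.0389 0.0391]
```

Run:
```python
from h import *
im=cv2.imread("pics/top0.png");w=(im.min(2)>170).astype(np.uint8);w[:, :315]=0;w[:,375:]=0;w[:200]=0;w[262:]=0
c=max(cv2.findContours(w,cv2.RETR_EXTERNAL,cv2.CHAIN_APPROX_NONE)[0],key=cv2.contourArea);h=cv2.convexHull(c)
print(cv2.minEnclosingCircle(h))
P=np.array([atz("top",x[0],.045)[:2] for x in h]);A=np.c_[2*P,np.ones(len(P))];s=np.linalg.lstsq(A,(P**2).sum(1),rcond=None)[0];print("puck",s[:2],np.sqrt(s[2]+s[:2]@s[:2]))
s=r.get_state();print(s["moment"],s["contact_force"])
plan([.547,.0583,.20],45.0,5)
```

```text
((341.5539855957031, 231.880126953125), 20.111698150634766)
puck [0.54204526 0.06000571] 0.047874242092500366
[-0.08239884  0.06084257 -0.00941998] [0.12704332 0.0605473  0.12422068]
T [[-0.0002, 0.0014, 0.01], [-0.0003, 0.0014, 0.0101], [-0.0006, 0.0013, 0.01], [-0.0007, 0.0012, 0.0101], [-0.0008, 0.0012, 0.01]]
D [[0.0, -0.0, -7.8], [0.0, -0.0, -7.8], [0.0, -0.0, -7.8], [0.0, -0.0, -7.8], [0.0, -0.0, -7.8]]
end [0.547  0.0584 0.2   ] 45.01
```

Emit:
play_rows:
  translation:
    - [-0.0002,0.0014,0.008]
    - [-0.0003,0.0014,0.008]
    - [-0.0006,0.0013,0.008]
    - [-0.0007,0.0012,0.008]
    - [-0.0008,0.0012,0.008]
    - [0,0,0]
    - [0,0,0]
  delta_rot:
    - [0,0,-7.8]
    - [0,0,-7.8]
    - [0,0,-7.8]
    - [0,0,-7.8]
    - [0,0,-7.8]
    - [0,0,0]
    - [0,0,0]
  grip: [1,1,1,1,1,1,1]

```text
clock: 4.5
tool_pos: [0.5473, 0.0582, 0.2102]
eef_rot: [0.384, 0.923, 0.0, 0.0]
contact_force: [0.0, -0.5, 0.8]
opening: 1.0
finger_force: 0.0
```

Run:
```python
from h import *
s,p,M=pose();print(p,np.degrees(np.arctan2(M[1,1],M[0,1])),s["q"].round(3))
im=r.snapshot("wrist")
d=r.silhouettes("wrist","nut")
for q in d[:2]:
    v,u=np.nonzero(q["pixels"]);print(q["confidence"],len(u),u.min(),u.max(),v.min(),v.max())
x,y=[int(a) for a in proj("wrist",[.547,.0585,.07])];print(x,y)
cv2.imwrite("pics/w2c.png",cv2.resize(im[y-50:y+50,x-60:x+60],None,fx=6,fy=6,interpolation=cv2.INTER_CUBIC))
cv2.imwrite("pics/w2.png",im)
```

```text
[0.5473185  0.05818122 0.21024796] 44.85477142169498 [-0.097  0.725 -0.155  1.879  0.197  0.552  0.401]
0.64 3139 283 352 213 280
0.46 20670 239 398 147 312
318 250
```

View pics/w2c.png

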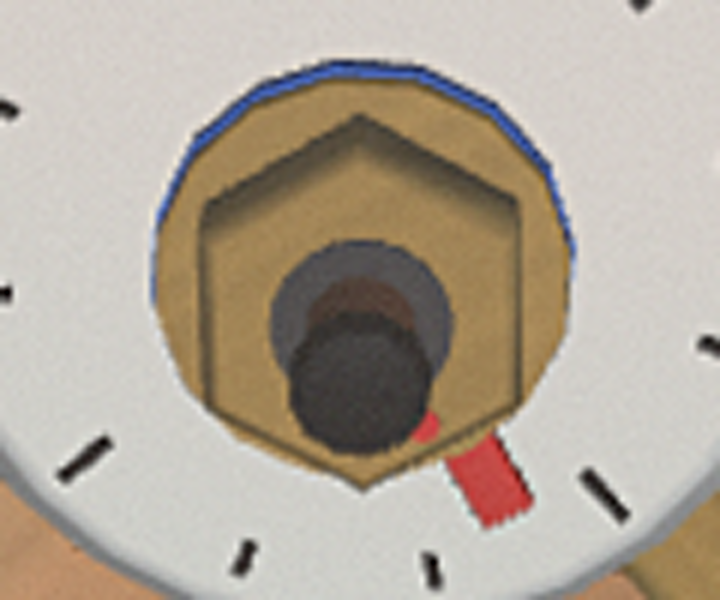

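The hexagon's left and right flats, at crop x≈203 and 520, stand square to the closing line. Yaw 45° therefore matches the nut to about a degree.

Run:
```python
from h import *
C=[(361,117),(518,205),(521,405),(362,488),(208,407),(203,208)]
f=lambda x,y,z:atz("wrist",(258+x/6-.4,200+y/6-.4),z)[:2]
P=np.array([f(x,y,.0755) for x,y in C]);m=P.mean(0);d=P-m
print("hex",m,np.linalg.norm(d,axis=1).round(4),(np.degrees(np.arctan2(d[:,1],d[:,0]))%60).round(1))
print("tube",f(361,382,.094))
print("flange",f(155,290,.064),f(572,260,.064),(f(155,275,.064)+f(571,275,.064))/2)
for x,y in[(532,503),(488,527)]: q=f(x,y,.058)-m;print("ptr",np.degrees(np.arctan2(q[1],q[0])),np.linalg.norm(q))
m=(m+f(361,382,.094))/2
s,p,M=pose();print(M.T@(np.array([*m,0])-[p[0],p[1],0]));
```

```text
hex [0.54551723 0.05925842] [0.0181 0.0173 0.0176 0.018  0.0174 0.0173] [15.2 19.7 11.9 14.8 19.3 11.6]
tube [0.54584761 0.05901477]
flange [0.53278552 0.04348564] [0.5591259  0.07412045] [0.54594609 0.05879748]
ptr -12.718743585955249 0.03200381713880936
ptr -21.963770160451165 0.03228940661694961
[ 1.84315167e-03 -5.85542541e-04 -1.11724342e-06]
```

Emit:
play_rows:
  translation:
    - [0.0015,-0.0011,0.03]
    - [0,0,0.03]
    - [0,0,0.0195]
    - [0,0,0]
    - [0,0,0]
    - [0,0,0]
    - [0,0,0]
    - [0,0,0]
    - [0,0,0]
  delta_rot:
    - [0,0,0]
    - [0,0,0]
    - [0,0,0]
    - [0,0,0]
    - [0,0,0]
    - [0,0,0]
    - [0,0,0]
    - [0,0,0]
    - [0,0,0]
  grip: [0.5,0,-0.1,-0.2,-0.4,-0.4,-0.4,-0.4,-0.4]
  squeeze: 15

```text
clock: 5.72
tool_pos: [0.5451, 0.0576, 0.1314]
eef_rot: [0.383, 0.924, -0.001, 0.0]
contact_force: [-1.9, -2.1, 6.5]
opening: 0.339
finger_force: 15.0
```

Emit:
play_rows:
  translation:
    - [0,-0.0005,-0.001]
    - [0,0,0]
    - [0,0,0]
    - [0,0,0]
  delta_rot:
    - [0,0,5]
    - [0,0,6]
    - [0,0,7]
    - [0,0,0]
  grip: [-0.4,-0.4,-0.4,-0.4]

```text
clock: 6.22
tool_pos: [0.5452, 0.0578, 0.1315]
eef_rot: [0.522, 0.853, -0.0, 0.0]
contact_force: [-0.1, -1.2, -3.6]
opening: 0.338
finger_force: 15.0
```

```bash
cat > st.py <<'E'
from h import *
s,p,M=pose();print(s["clock"],p.round(4),"yaw",np.degrees(np.arctan2(M[1,1],M[0,1])).round(2),"F",s["contact_force"].round(1),"M",s["moment"].round(3),"op",round(s["opening"]*88,1),"ff",round(s["finger_force"],1),"q7",s["q"][6].round(2))
E
python3 st.py
```

```text
6.225 [0.5452 0.0578 0.1315] yaw 27.03 F [-0.1 -1.2 -3.6] M [-0.433  0.056 -0.068] op 29.7 ff 15.0 q7 0.19
```

Emit:
play_rows:
  translation:
    - [0,0,0.0003]
    - [0,0,0]
  delta_rot:
    - [0,0,6]
    - [0,0,0]
  grip: [-0.4,-0.4]

```text
clock: 6.48
tool_pos: [0.5453, 0.0578, 0.1315]
eef_rot: [0.566, 0.825, 0.0, 0.0]
contact_force: [-1.4, -2.1, 1.0]
opening: 0.332
finger_force: 15.0
```

```bash
python3 st.py
```

```text
6.475 [0.5453 0.0578 0.1315] yaw 21.12 F [-1.4 -2.1  1. ] M [-0.501  0.135 -0.032] op 29.2 ff 15.0 q7 0.13
```

Emit:
play_rows:
  translation:
    - [0,0,0]
    - [0,0,0]
  delta_rot:
    - [0,0,5]
    - [0,0,0]
  grip: [-0.4,-0.4]

```text
clock: 6.72
tool_pos: [0.5453, 0.0579, 0.1315]
eef_rot: [0.601, 0.799, 0.0, 0.0]
contact_force: [0.1, -2.5, 1.2]
opening: 0.335
finger_force: 15.0
```

```bash
python3 st.py
```

```text
6.725 [0.5453 0.0579 0.1315] yaw 16.15 F [ 0.1 -2.5  1.2] M [-0.498  0.019 -0.046] op 29.5 ff 15.0 q7 0.08
```

Emit:
play_rows:
  translation:
    - [0,0,0]
    - [0,0,0]
  delta_rot:
    - [0,0,5]
    - [0,0,0]
  grip: [-0.4,-0.4]

```text
clock: 6.98
tool_pos: [0.5454, 0.0579, 0.1315]
eef_rot: [0.635, 0.773, 0.0, 0.0]
contact_force: [-0.0, -1.9, 1.8]
opening: 0.334
finger_force: 15.0
```

```bash
python3 st.py
```

```text
6.975 [0.5454 0.0579 0.1315] yaw 11.16 F [-0.  -1.9  1.8] M [-0.586  0.03  -0.015] op 29.4 ff 15.0 q7 0.02
```

Emit:
play_rows:
  translation:
    - [0,0,0]
    - [0,0,0]
  delta_rot:
    - [0,0,5]
    - [0,0,0]
  grip: [-0.4,-0.4]

```text
clock: 7.22
tool_pos: [0.5454, 0.0579, 0.1314]
eef_rot: [0.668, 0.744, 0.0, 0.0]
contact_force: [0.7, -2.9, 3.1]
opening: 0.336
finger_force: 15.0
```

```bash
python3 st.py
```

```text
7.225 [0.5454 0.0579 0.1314] yaw 6.17 F [ 0.7 -2.9  3.1] M [-0.645  0.064 -0.046] op 29.6 ff 15.0 q7 -0.03
```

Emit:
play_rows:
  translation:
    - [-0.0005,0,-0.0003]
    - [0,0,0]
  delta_rot:
    - [0,0,5]
    - [0,0,0]
  grip: [-0.4,-0.4]

```text
clock: 7.48
tool_pos: [0.5455, 0.0578, 0.1315]
eef_rot: [0.7, 0.714, 0.0, 0.0]
contact_force: [0.6, -1.7, 0.0]
opening: 0.333
finger_force: 15.0
```

```bash
python3 st.py
```

```text
7.475 [0.5455 0.0578 0.1315] yaw 1.19 F [ 0.6 -1.7  0. ] M [-0.478 -0.119 -0.037] op 29.3 ff 15.0 q7 -0.08
```

Emit:
play_rows:
  translation:
    - [0,0,0]
    - [0,0,0]
  delta_rot:
    - [0,0,5]
    - [0,0,0]
  grip: [-0.4,-0.4]

```text
clock: 7.72
tool_pos: [0.5456, 0.0578, 0.1315]
eef_rot: [0.73, 0.683, 0.0, 0.0]
contact_force: [2.4, -2.0, -0.9]
opening: 0.341
finger_force: 15.0
```

```bash
python3 st.py
```

```text
7.725 [0.5456 0.0578 0.1315] yaw -3.81 F [ 2.4 -2.  -0.9] M [-0.432 -0.211 -0.008] op 30.0 ff 15.0 q7 -0.13
```

Emit:
play_rows:
  translation:
    - [0,0,0]
    - [0,0,0]
  delta_rot:
    - [0,0,4]
    - [0,0,0]
  grip: [-0.4,-0.4]

```text
clock: 7.98
tool_pos: [0.5456, 0.0578, 0.1315]
eef_rot: [0.753, 0.658, 0.0, 0.0]
contact_force: [2.2, -1.2, -0.8]
opening: 0.339
finger_force: 15.0
```

```bash
python3 st.py
cat > red.py <<'E'
from h import *
im=r.snapshot("wrist");cx=np.array([.5455,.0583]);hsv=im.astype(int)
b,g,rr=[im[...,i].astype(int) for i in range(3)];red=((rr>90)&(rr-g>60)&(rr-b>50)).astype(np.uint8)
n,l,st,ce=cv2.connectedComponentsWithStats(red)
for i in range(1,n):
    for nm,z,lo,hi in(("dot",.076,.006,.015),("ptr",.058,.018,.034)):
        q=atz("wrist",ce[i],z)[:2]-cx;d=np.linalg.norm(q)
        if st[i,4]>4 and lo<d<hi: print(nm,st[i,4],ce[i].round(),"ang",np.degrees(np.arctan2(q[1],q[0])).round(1),"rad",d.round(4))
import sys
if len(sys.argv)>1: cv2.imwrite(f"pics/{sys.argv[1]}.png",im)
E
python3 red.py w3
```

```text
7.975 [0.5456 0.0578 0.1315] yaw -7.76 F [ 2.2 -1.2 -0.8] M [-0.362 -0.357  0.253] op 29.8 ff 15.0 q7 -0.17
```

Emit:
play_rows:
  translation:
    - [0,0,0]
    - [0,0,0]
    - [0,0,0]
  delta_rot:
    - [0,0,1.5]
    - [0,0,0]
    - [0,0,0]
  grip: [-0.4,-0.4,-0.4]

```text
clock: 8.4
tool_pos: [0.5456, 0.0578, 0.1315]
eef_rot: [0.763, 0.646, 0.001, 0.0]
contact_force: [4.0, -0.6, -3.2]
opening: 0.339
finger_force: 15.1
```

```bash
python3 st.py; python3 red.py w4
```

```text
8.4 [0.5456 0.0578 0.1315] yaw -9.46 F [ 4.  -0.6 -3.2] M [-0.265 -0.619  0.322] op 29.8 ff 15.1 q7 -0.18
dot 7 [340. 351.] ang -61.2 rad 0.0133
ptr 7 [340. 351.] ang -76.6 rad 0.0237
```

Emit:
play_rows:
  translation:
    - [0,0,0]
    - [0,0,0]
    - [0,0,0]
    - [0,0,-0.03]
    - [0,0,-0.04]
    - [0,0,-0.04]
    - [0,0,0]
    - [0,0,0]
  delta_rot:
    - [0,0,0]
    - [0,0,0]
    - [0,0,0]
    - [0,0,0]
    - [0,0,0]
    - [0,0,0]
    - [0,0,0]
    - [0,0,0]
  grip: [1,1,1,1,1,1,1,1]

```text
clock: 9.45
tool_pos: [0.5445, 0.0577, 0.2411]
eef_rot: [0.763, 0.646, -0.0, -0.0]
contact_force: [-0.9, -1.2, -0.3]
opening: 1.0
finger_force: 0.0
```

```bash
python3 st.py; python3 red.py w5
python3 - <<'E'
from h import *
im=cv2.imread("pics/w5.png");x,y=[int(a) for a in proj("wrist",[.5455,.0583,.07])];print(x,y)
cv2.imwrite("pics/w5c.png",cv2.resize(im[y-50:y+50,x-60:x+60],None,fx=6,fy=6,interpolation=cv2.INTER_CUBIC))
E
```

```text
9.45 [0.5445 0.0577 0.2411] yaw -9.51 F [-0.9 -1.2 -0.3] M [-0.049  0.053  0.028] op 88.0 ff 0.0 q7 -0.2
ptr 119 [362. 236.] ang -17.2 rad 0.0262
dot 18 [334. 254.] ang -64.0 rad 0.0124
ptr 18 [334. 254.] ang -74.3 rad 0.0181
322 235
```

View pics/w5c.png

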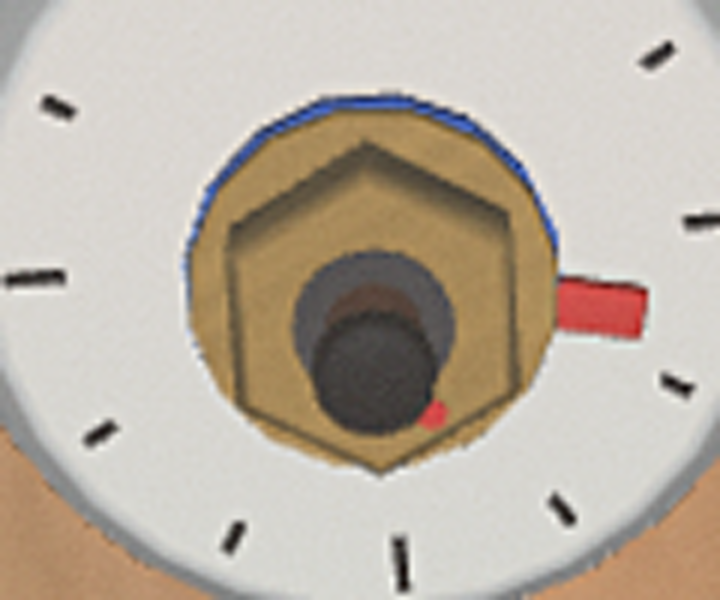

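The red pointer, at crop (600,307), has not moved measurably. The nut dot has turned to about crop (433,414), so the nut is finger-tight.

Run:
```python
from h import *
f=lambda x,y,z:atz("wrist",(262+x/6-.4,185+y/6-.4),z)[:2]
C=[(367,145),(508,213),(518,388),(380,473),(240,403),(230,235)]
P=np.array([f(x,y,.0755) for x,y in C]);m=P.mean(0);d=P-m;a=np.arctan2(d[:,1],d[:,0])
print("hex",m,(np.degrees(a)%60).round(1),"flat",np.degrees(np.angle(np.exp(6j*a).mean())/6)+30,"tube",f(376,372,.094))
print("flange",(f(188,280,.064)+f(558,280,.064))/2)
for x,y in[(647,287),(640,340)]: q=f(x,y,.058)-m;print("ptr",np.degrees(np.arctan2(q[1],q[0])),np.linalg.norm(q))
# ticks circle fit in all three
for n in("w1","w2","w5"): pass
plan([.513,-.255,.24],-6.5,7)
```

```text
hex [0.54642084 0.05951419] [22.9 28.  21.5 22.8 26.3 21.6] flat 53.8327196682788 tube [0.54650119 0.05895862]
flange [0.54636618 0.05956732]
ptr -14.10877467288569 0.0304181495043338
ptr -25.627341220209082 0.030973897409427794
T [[-0.0448, 0.003, 0.0001], [-0.0448, 0.0026, 0.0001], [-0.0448, 0.0023, 0.0001], [-0.0449, 0.002, 0.0001], [-0.0448, 0.0016, 0.0001], [-0.0449, 0.0013, 0.0001], [-0.0449, 0.0009, 0.0001]]
D [[-0.02, 0.0, -0.43], [-0.02, 0.0, -0.43], [-0.02, 0.0, -0.43], [-0.02, 0.0, -0.43], [-0.02, 0.0, -0.43], [-0.02, 0.0, -0.43], [-0.02, 0.0, -0.43]]
end [ 0.513 -0.255  0.24 ] -6.5
```

Run:
```python
from h import *
plan([.502,-.2585,.24],83.5,10)
```

```text
T [[-0.0319, 0.0011, 0.0001], [-0.0316, -0.0042, 0.0], [-0.0306, -0.0091, 0.0001], [-0.0286, -0.014, 0.0001], [-0.0261, -0.0185, 0.0001], [-0.0227, -0.0223, 0.0001], [-0.0187, -0.0258, 0.0001], [-0.0144, -0.0285, 0.0], [-0.0096, -0.0304, 0.0001], [-0.0046, -0.0316, 0.0001]]
D [[-0.01, -0.01, -9.3], [-0.01, -0.01, -9.3], [-0.01, -0.01, -9.3], [-0.01, -0.01, -9.3], [-0.01, -0.01, -9.3], [-0.01, -0.01, -9.3], [-0.01, -0.01, -9.3], [-0.01, -0.01, -9.3], [-0.01, -0.01, -9.3], [-0.01, -0.01, -9.3]]
end [ 0.502  -0.2585  0.24  ] 83.49
```

Emit:
play_rows:
  translation:
    - [-0.0319,0.0011,0]
    - [-0.0316,-0.0042,0]
    - [-0.0306,-0.0091,0]
    - [-0.0286,-0.014,0]
    - [-0.0261,-0.0185,0]
    - [-0.0227,-0.0223,0]
    - [-0.0187,-0.0258,0]
    - [-0.0144,-0.0285,0]
    - [-0.0096,-0.0304,0]
    - [-0.0046,-0.0316,0]
    - [0,0,0]
    - [0,0,0]
  delta_rot:
    - [0,0,-9.3]
    - [0,0,-9.3]
    - [0,0,-9.3]
    - [0,0,-9.3]
    - [0,0,-9.3]
    - [0,0,-9.3]
    - [0,0,-9.3]
    - [0,0,-9.3]
    - [0,0,-9.3]
    - [0,0,-9.3]
    - [0,0,0]
    - [0,0,0]
  grip: [1,1,1,1,1,1,1,1,1,1,0.5,0]

```text
clock: 11.0
tool_pos: [0.5026, -0.2573, 0.2406]
eef_rot: [0.057, 0.998, 0.001, -0.001]
contact_force: [1.3, 0.7, 0.3]
opening: 0.796
finger_force: 0.0
```

```bash
python3 st.py
python3 - <<'E'
from h import *
im=r.snapshot("wrist");cv2.imwrite("pics/w6.png",im)
for q in r.silhouettes("wrist","wrench")[:2]:
    m=q["pixels"];v,u=np.nonzero(m);P=np.array([atz("wrist",(a,b),.0115)[:2] for a,b in zip(u,v)])
    c=P.mean(0);w,V=np.linalg.eigh(np.cov((P-c).T));ax=V[:,1];t=(P-c)@ax
    print(q["confidence"],len(u),u.min(),u.max(),v.min(),v.max(),c,np.degrees(np.arctan2(ax[1],ax[0])),c+ax*t.min(),c+ax*t.max())
E
```

```text
11.0 [ 0.5026 -0.2573  0.2406] yaw 83.44 F [1.3 0.7 0.3] M [ 0.081 -0.006 -0.006] op 70.0 ff 0.0 q7 1.45Traceback (most recent call last):
  File "<stdin>", line 4, in <module>
  File "h.py", line 10, in atz
    e,d=ray(cam,uv);return e+d*(z-e[2])/d[2]
        ~~~^^^^^^^^
  File "h.py", line 5, in ray
    c=r.get_calibration(cam);K=np.array(c["intrinsics"]);d=np.linalg.inv(K)@[uv[0],uv[1],1]
ValueError: time passes only in moves, steps and waits
```

View pics/w6.png

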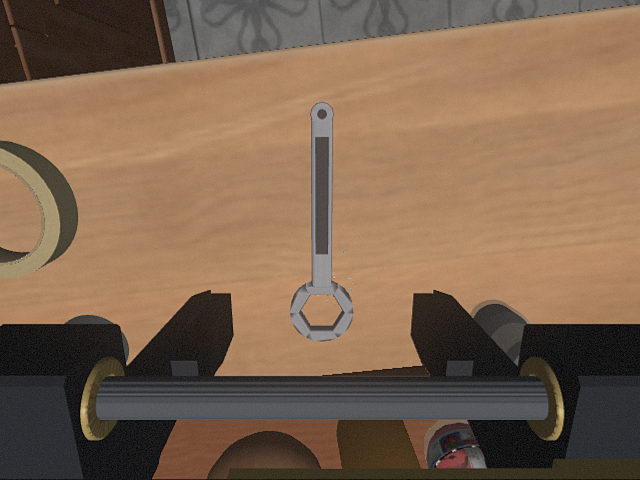

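The wrench is well aligned in the wrist view. Its ring centre is at about (322,310), the handle end is at (322,103), and nothing is in the way.

```bash
sed -i 's/^def ray/import functools\ncal=functools.lru_cache(None)(lambda n:r.get_calibration(n))\ndef ray/; s/c=r.get_calibration(cam)/c=cal(cam)/' h.py
python3 - <<'E'
from h import *
s,p,M=pose();im=r.snapshot("wrist")
for q in r.silhouettes("wrist","wrench")[:1]:
    m=q["pixels"];v,u=np.nonzero(m);print(q["confidence"],len(u),u.min(),u.max(),v.min(),v.max())
    L=[];W=[]
    for row in range(125,275,10):
        x=np.nonzero(m[row])[0];L.append(atz("wrist",(x.mean(),row),.013)[:2])
    L=np.array(L);c=L.mean(0);V=np.linalg.svd(L-c)[2][0];V*=np.sign(V[0]);print("handle yaw",np.degrees(np.arctan2(V[1],V[0])),c)
    g=(np.hypot(u-322,v-311)<34)&(v>290);P=np.array([atz("wrist",(a,b),.010)[:2] for a,b in zip(u[g],v[g])])
    far=(P-c)@V;print("ring centre", c+V*(far.max()-.0265), "lateral mean",((P-c)@np.array([-V[1],V[0]])).mean())
    end=atz("wrist",(322,v.min()),.013)[:2];print("via handle end",end+V*.167)
    rc=((c+V*(far.max()-.0265))+end+V*.167)/2
    gp=rc-V*.075;print("grip",gp,"rel tool",M.T@np.r_[gp-p[:2],0])
E
```

```text
0.79 5894 288 351 102 340
handle yaw -6.6153799758967935 [ 0.49011336 -0.25497802]
ring centre [ 0.58820841 -0.26635469] lateral mean 0.00010391518931674019
via handle end [ 0.58840011 -0.26585049]
grip [ 0.51380362 -0.2574623 ] rel tool [-1.06795624e-02  4.38616243e-04 -7.22786950e-06]
```

Emit:
play_rows:
  translation:
    - [-0.0115,-0.0005,0.045]
    - [0,0,0.045]
    - [0,0,0.045]
    - [0,0,0.0375]
    - [0,0,0]
    - [0,0,0]
    - [0,0,0]
    - [0,0,0]
    - [0,0,0]
  delta_rot:
    - [0,0,0]
    - [0,0,0]
    - [0,0,0]
    - [0,0,0]
    - [0,0,0]
    - [0,0,0]
    - [0,0,0]
    - [0,0,0]
    - [0,0,0]
  grip: [0,0,0,-0.2,-0.4,-0.8,-0.8,-0.8,-0.8]
  squeeze: 40

```text
clock: 12.32
tool_pos: [0.5142, -0.2601, 0.0693]
eef_rot: [0.057, 0.998, 0.0, 0.0]
contact_force: [-0.6, 0.2, -0.5]
opening: 0.176
finger_force: 40.0
```

```bash
python3 st.py
```

```text
12.325 [ 0.5142 -0.2601  0.0693] yaw 83.49 F [-0.6  0.2 -0.5] M [ 0.273  0.056 -0.011] op 15.5 ff 40.0 q7 1.32
```

Emit:
play_rows:
  translation:
    - [0,0,-0.03]
    - [0,0,-0.05]
    - [0,0,-0.05]
    - [0,0,0]
  delta_rot:
    - [0,0,0]
    - [0,0,0]
    - [0,0,0]
    - [0,0,0]
  grip: [-0.8,-0.8,-0.8,-0.8]

```text
clock: 12.82
tool_pos: [0.5161, -0.2613, 0.2026]
eef_rot: [0.057, 0.998, -0.001, 0.004]
contact_force: [0.3, -0.1, -4.5]
opening: 0.171
finger_force: 40.0
```

```bash
python3 st.py;  python3 - <<'E'
from h import *
plan([.4711,.0662,.20],83.5,8)
E
```

```text
12.825 [ 0.5161 -0.2613  0.2026] yaw 83.44 F [ 0.3 -0.1 -4.5] M [-0.02   0.01  -0.026] op 15.1 ff 40.0 q7 1.41
T [[0.0103, 0.04, 0.0002], [0.0102, 0.0401, 0.0001], [0.0103, 0.04, 0.0002], [0.0102, 0.04, 0.0002], [0.0103, 0.0401, 0.0003], [0.0102, 0.04, 0.0002], [0.0102, 0.0401, 0.0003], [0.0102, 0.04, 0.0002]]
D [[-0.01, 0.05, -0.01], [-0.01, 0.05, -0.01], [-0.01, 0.05, -0.01], [-0.01, 0.05, -0.01], [-0.01, 0.05, -0.01], [-0.01, 0.05, -0.01], [-0.01, 0.05, -0.01], [-0.01, 0.05, -0.01]]
end [0.4711 0.0662 0.2   ] 83.52
```

Emit:
play_rows:
  translation:
    - [0.0102,0.04,0]
    - [0.0102,0.04,0]
    - [0.0102,0.04,0]
    - [0.0102,0.04,0]
    - [0.0102,0.04,0]
    - [0.0102,0.04,0]
    - [0.0102,0.04,0]
    - [0.0102,0.04,0]
    - [0,0,0]
    - [0,0,0]
    - [0,0,0]
  delta_rot:
    - [0,0,0]
    - [0,0,0]
    - [0,0,0]
    - [0,0,0]
    - [0,0,0]
    - [0,0,0]
    - [0,0,0]
    - [0,0,0]
    - [0,0,0]
    - [0,0,0]
    - [0,0,0]
  grip: [-0.8,-0.8,-0.8,-0.8,-0.8,-0.8,-0.8,-0.8,-0.8,-0.8,-0.8]

```text
clock: 14.2
tool_pos: [0.4693, 0.0651, 0.1985]
eef_rot: [0.058, 0.998, -0.001, -0.001]
contact_force: [-0.8, 0.2, -3.4]
opening: 0.175
finger_force: 40.0
```

```bash
python3 st.py;  python3 - <<'E'
from h import *
im=r.snapshot("wrist");cv2.imwrite("pics/w7.png",im)
print(proj("wrist",[.5456,.0577,.076]),proj("wrist",[.5456,.0577,.131]))
s=r.snapshot("scene");t=r.snapshot("top")
a=proj("scene",[.5456,.0577,.1]).astype(int);b=proj("top",[.5456,.0577,.1]).astype(int)
A=cv2.resize(s[a[1]-45:a[1]+45,a[0]-60:a[0]+60],(400,300),interpolation=cv2.INTER_CUBIC)
B=cv2.resize(t[b[1]-45:b[1]+45,b[0]-60:b[0]+60],(400,300),interpolation=cv2.INTER_CUBIC)
W=cv2.resize(im[230:470,160:480],(400,300))
cv2.imwrite("pics/c7.png",np.vstack([np.hstack([A,B]),np.hstack([W,W*0])]))
E
```

```text
14.2 [0.4693 0.0651 0.1985] yaw 83.34 F [-0.8  0.2 -3.4] M [-0.006  0.03  -0.025] op 15.4 ff 40.0 q7 0.8
[322.04847054 385.12811703] [321.97592053 461.88850068]
```

View pics/c7.png

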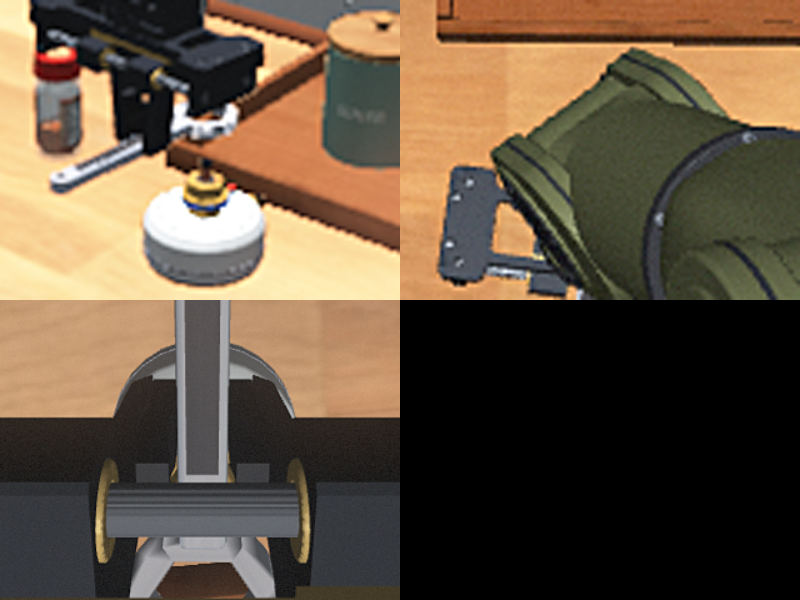

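Emit:
play_rows:
  translation:
    - [-0.0017,0.0013,0.02]
    - [0,0,0.02]
    - [0,0,0.008]
    - [0,0,0]
    - [0,0,0]
  delta_rot:
    - [0,0,0]
    - [0,0,0]
    - [0,0,0]
    - [0,0,0]
    - [0,0,0]
  grip: [-0.8,-0.8,-0.8,-0.8,-0.8]

```text
clock: 14.98
tool_pos: [0.4716, 0.0679, 0.1515]
eef_rot: [0.057, 0.998, 0.0, 0.0]
contact_force: [0.3, -0.0, -3.4]
opening: 0.174
finger_force: 40.0
```

```bash
python3 st.py;  python3 - <<'E'
from h import *
im=r.snapshot("scene");a=proj("scene",[.5456,.0577,.08]).astype(int);print(a)
im2=im.copy()
cv2.imwrite("pics/c8.png",cv2.resize(im[a[1]-35:a[1]+40,a[0]-50:a[0]+50],(800,600),interpolation=cv2.INTER_CUBIC))
E
```

```text
14.975 [0.4716 0.0679 0.1515] yaw 83.47 F [ 0.3 -0.  -3.4] M [ 0.086  0.051 -0.042] op 15.3 ff 40.0 q7 0.76
[343 243]
```

View pics/c8.png

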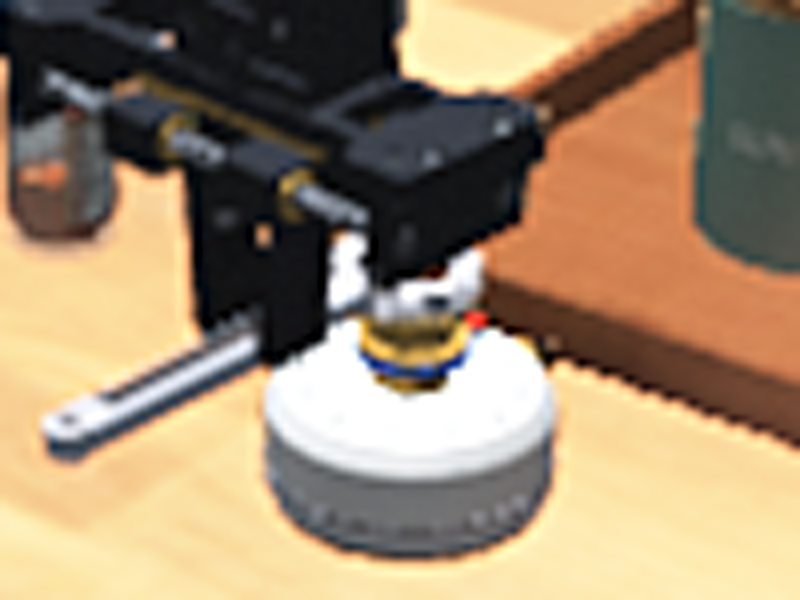

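The ring hangs level over the nut in the scene view: ring centre at about crop x 410, nut at 414. Next I lower it gently.

Emit:
play_rows:
  translation:
    - [0.0003,-0.0017,0.005]
    - [0,0,0.002]
    - [0,0,0.002]
    - [0,0,0.002]
    - [0,0,0]
  delta_rot:
    - [0,0,0]
    - [0,0,0]
    - [0,0,0]
    - [0,0,0]
    - [0,0,0]
  grip: [-0.8,-0.8,-0.8,-0.8,-0.8]

```text
clock: 15.65
tool_pos: [0.4713, 0.0664, 0.1401]
eef_rot: [0.057, 0.998, 0.0, 0.001]
contact_force: [0.1, -0.7, -1.4]
opening: 0.175
finger_force: 40.0
```

```bash
python3 st.py
```

```text
15.65 [0.4713 0.0664 0.1401] yaw 83.48 F [ 0.1 -0.7 -1.4] M [-0.085 -0.348 -0.013] op 15.4 ff 40.0 q7 0.75
```

Emit:
play_rows:
  translation:
    - [0,0,0.002]
    - [0,0,0.002]
    - [0,0,0]
  delta_rot:
    - [0,0,0]
    - [0,0,0]
    - [0,0,0]
  grip: [-0.8,-0.8,-0.8]

```text
clock: 16.02
tool_pos: [0.4715, 0.0662, 0.1361]
eef_rot: [0.057, 0.998, 0.0, 0.001]
contact_force: [2.1, -1.4, -0.2]
opening: 0.174
finger_force: 40.0
```

```bash
python3 st.py
```

```text
16.025 [0.4715 0.0662 0.1361] yaw 83.47 F [ 2.1 -1.4 -0.2] M [-0.25  -0.788 -0.052] op 15.4 ff 40.0 q7 0.75
```

Emit:
play_rows:
  translation:
    - [-0.0009,-0.0005,0]
    - [0,0,0.0015]
    - [0,0,0.001]
    - [0,0,0]
  delta_rot:
    - [0,0,0]
    - [0,0,0]
    - [0,0,0]
    - [0,0,0]
  grip: [-0.8,-0.8,-0.8,-0.8]

```text
clock: 16.52
tool_pos: [0.4721, 0.0658, 0.1334]
eef_rot: [0.057, 0.998, 0.0, 0.0]
contact_force: [4.1, -0.1, -2.6]
opening: 0.171
finger_force: 40.0
```

```bash
python3 st.py
```

```text
16.525 [0.4721 0.0658 0.1334] yaw 83.49 F [ 4.1 -0.1 -2.6] M [-0.126 -0.902 -0.006] op 15.1 ff 40.0 q7 0.75
```

Emit:
play_rows:
  translation:
    - [-0.001,0,0]
    - [-0.0004,0.0078,0]
    - [-0.0004,0.0078,0]
    - [-0.0004,0.0078,0]
    - [-0.0004,0.0078,0]
    - [0,0,0]
  delta_rot:
    - [0,0,0]
    - [0,0,6]
    - [0,0,6]
    - [0,0,6]
    - [0,0,6]
    - [0,0,0]
  grip: [-0.8,-0.8,-0.8,-0.8,-0.8,-0.8]

```text
clock: 17.27
tool_pos: [0.4826, 0.0938, 0.1333]
eef_rot: [0.264, 0.965, -0.001, 0.0]
contact_force: [4.4, -3.1, -2.7]
opening: 0.175
finger_force: 40.0
```

```bash
python3 st.py
cat > sc.py <<'E'
from h import *
im=r.snapshot("scene");a=proj("scene",[.5456,.0577,.058])
b,g,rr=[im[...,i].astype(int) for i in range(3)];red=((rr>110)&(rr-g>60)&(rr-b>60)).astype(np.uint8)
n,l,st,ce=cv2.connectedComponentsWithStats(red)
for i in range(1,n):
    if np.linalg.norm(ce[i]-a)<18: q=atz("scene",ce[i],.058)[:2]-[.5456,.0577];print("red",st[i,4],ce[i].round(1),q.round(4),np.degrees(np.arctan2(q[1],q[0])).round(1))
for th in(-17,-37,-57,-77,-97,-107): t=np.radians(th);print(th,proj("scene",[.5456+.026*np.cos(t),.0577+.026*np.sin(t),.058]).round(1),end=" ")
E
python3 sc.py
```

```text
17.275 [0.4826 0.0938 0.1333] yaw 59.4 F [ 4.4 -3.1 -2.7] M [-0.702 -0.898  0.218] op 15.4 ff 40.0 q7 0.5
red 3 [348.  245.7] [0.0298 0.0057] 10.8
-17 [350.8 247.7] -37 [352.3 249.2] -57 [352.8 250.7] -77 [352.1 252.3] -97 [350.4 253.6] -107 [349.2 254.1]
```

Emit:
play_rows:
  translation:
    - [-0.0014,0.0078,0]
    - [-0.0004,0.0078,0]
    - [-0.0004,0.0078,0]
    - [-0.0004,0.0078,0]
    - [-0.0004,0.0078,0]
    - [0,0,0]
  delta_rot:
    - [0,0,6]
    - [0,0,6]
    - [0,0,6]
    - [0,0,6]
    - [0,0,6]
    - [0,0,0]
  grip: [-0.8,-0.8,-0.8,-0.8,-0.8,-0.8]

```text
clock: 18.08
tool_pos: [0.5095, 0.1203, 0.133]
eef_rot: [0.504, 0.864, -0.002, -0.001]
contact_force: [0.8, -2.7, -1.7]
opening: 0.174
finger_force: 40.0
```

```bash
python3 st.py; python3 sc.py; python3 red.py w9
```

```text
18.075 [0.5095 0.1203 0.133 ] yaw 29.51 F [ 0.8 -2.7 -1.7] M [-0.858 -0.184  0.131] op 15.3 ff 40.0 q7 0.2
red 2 [353.5 251. ] [ 0.0142 -0.0243] -59.8
-17 [350.8 247.7] -37 [352.3 249.2] -57 [352.8 250.7] -77 [352.1 252.3] -97 [350.4 253.6] -107 [349.2 254.1]
```

Emit:
play_rows:
  translation:
    - [-0.0004,0.0078,0]
    - [-0.0004,0.0078,0]
    - [-0.0004,0.0078,0]
    - [-0.0004,0.0078,0]
    - [-0.0004,0.0078,0]
    - [0,0,0]
  delta_rot:
    - [0,0,6]
    - [0,0,6]
    - [0,0,6]
    - [0,0,6]
    - [0,0,6]
    - [0,0,0]
  grip: [-0.8,-0.8,-0.8,-0.8,-0.8,-0.8]

```text
clock: 18.92
tool_pos: [0.5462, 0.1301, 0.1329]
eef_rot: [0.71, 0.704, -0.002, -0.001]
contact_force: [-1.9, -5.2, -1.5]
opening: 0.173
finger_force: 40.0
```

```bash
python3 st.py; python3 sc.py; python3 red.py w10
```

```text
18.925 [0.5462 0.1301 0.1329] yaw -0.47 F [-1.9 -5.2 -1.5] M [-1.168  0.496  0.151] op 15.2 ff 40.0 q7 -0.11
red 1 [328. 244.] [0.002  0.0565] 88.0
red 1 [331. 245.] [0.0026 0.0461] 86.7
red 2 [344.5 247. ] [0.0172 0.0089] 27.4
red 6 [351.3 253.2] [ 0.0003 -0.0266] -89.3
-17 [350.8 247.7] -37 [352.3 249.2] -57 [352.8 250.7] -77 [352.1 252.3] -97 [350.4 253.6] -107 [349.2 254.1]
```

Emit:
play_rows:
  translation:
    - [-0.0012,0.0078,0]
    - [-0.0004,0.0078,0]
    - [0,0,0]
    - [0,0,0]
  delta_rot:
    - [0,0,6]
    - [0,0,6]
    - [0,0,0]
    - [0,0,0]
  grip: [-0.8,-0.8,-0.8,-0.8]

```text
clock: 19.52
tool_pos: [0.5614, 0.1283, 0.1329]
eef_rot: [0.779, 0.627, -0.002, -0.001]
contact_force: [-3.5, -4.0, -1.3]
opening: 0.176
finger_force: 40.0
```

```bash
python3 st.py; python3 sc.py
```

```text
19.525 [0.5614 0.1283 0.1329] yaw -12.32 F [-3.5 -4.  -1.3] M [-0.947  0.886  0.017] op 15.5 ff 40.0 q7 -0.23
red 2 [343.5 247. ] [0.0154 0.0111] 35.9
red 6 [350.2 253.7] [-0.004  -0.0257] -98.8
-17 [350.8 247.7] -37 [352.3 249.2] -57 [352.8 250.7] -77 [352.1 252.3] -97 [350.4 253.6] -107 [349.2 254.1]
```

Emit:
play_rows:
  translation:
    - [-0.0001,-0.0046,0]
    - [-0.0001,-0.0046,0]
    - [0,0,0]
    - [0,0,-0.004]
    - [0,0,-0.004]
    - [0,0,-0.006]
    - [0,0,0]
  delta_rot:
    - [0,0,-3.5]
    - [0,0,-3.5]
    - [0,0,0]
    - [0,0,0]
    - [0,0,0]
    - [0,0,0]
    - [0,0,0]
  grip: [-0.8,-0.8,-0.8,-0.8,-0.8,-0.8,-0.8]

```text
clock: 20.45
tool_pos: [0.5532, 0.1287, 0.1468]
eef_rot: [0.74, 0.673, -0.002, -0.0]
contact_force: [-2.3, -5.9, -8.9]
opening: 0.176
finger_force: 40.0
```

```bash
python3 st.py; python3 sc.py
```

```text
20.45 [0.5532 0.1287 0.1468] yaw -5.41 F [-2.3 -5.9 -8.9] M [-1.173  0.431 -0.129] op 15.5 ff 40.0 q7 -0.16
red 1 [334. 243.] [0.0176 0.0466] 69.3
red 2 [344.5 247. ] [0.0172 0.0089] 27.4
red 6 [350.2 253.7] [-0.004  -0.0257] -98.8
-17 [350.8 247.7] -37 [352.3 249.2] -57 [352.8 250.7] -77 [352.1 252.3] -97 [350.4 253.6] -107 [349.2 254.1]
```

Emit:
play_rows:
  translation:
    - [-0.0015,-0.0005,0]
    - [0,0,-0.003]
    - [0,0,-0.005]
    - [0,0,0]
  delta_rot:
    - [0,0,0]
    - [0,0,0]
    - [0,0,0]
    - [0,0,0]
  grip: [-0.8,-0.8,-0.8,-0.8]

```text
clock: 21.0
tool_pos: [0.5542, 0.129, 0.1559]
eef_rot: [0.74, 0.673, 0.001, 0.0]
contact_force: [-0.0, -1.9, -2.2]
opening: 0.173
finger_force: 40.0
```

```bash
python3 st.py; python3 sc.py|head -5
```

```text
21.0 [0.5542 0.129  0.1559] yaw -5.42 F [-0.  -1.9 -2.2] M [-0.861  0.264 -0.038] op 15.2 ff 40.0 q7 -0.16
red 4 [332.8 241.2] [0.0239 0.0559] 66.9
red 1 [336. 247.] [0.0021 0.0278] 85.7
red 6 [350.2 253.7] [-0.004  -0.0257] -98.8
-17 [350.8 247.7] -37 [352.3 249.2] -57 [352.8 250.7] -77 [352.1 252.3] -97 [350.4 253.6] -107 [349.2 254.1]
```

Emit:
play_rows:
  translation:
    - [0,0,-0.01]
    - [0,0,-0.02]
    - [0,0,-0.03]
    - [0,0,0]
  delta_rot:
    - [0,0,0]
    - [0,0,0]
    - [0,0,0]
    - [0,0,0]
  grip: [-0.8,-0.8,-0.8,-0.8]

```text
clock: 21.55
tool_pos: [0.5561, 0.1305, 0.2182]
eef_rot: [0.74, 0.673, 0.004, 0.001]
contact_force: [0.1, -0.3, -5.0]
opening: 0.174
finger_force: 40.0
```

```bash
python3 st.py; python3 sc.py|head -5
python3 - <<'E'
from h import *
plan([.513,-.25,.215],83.5,10)
E
```

```text
21.55 [0.5561 0.1305 0.2182] yaw -5.4 F [ 0.1 -0.3 -5. ] M [-0.075  0.062  0.046] op 15.3 ff 40.0 q7 -0.18
red 4 [344.5 247.5] [0.0148 0.0072] 25.9
red 6 [350.2 253.7] [-0.004  -0.0257] -98.8
-17 [350.8 247.7] -37 [352.3 249.2] -57 [352.8 250.7] -77 [352.1 252.3] -97 [350.4 253.6] -107 [349.2 254.1] T [[-0.0382, -0.0006, 0.0001], [-0.0377, -0.0065, 0.0], [-0.0363, -0.0122, 0.0001], [-0.0339, -0.0177, 0.0001], [-0.0308, -0.0227, 0.0001], [-0.0268, -0.0272, 0.0001], [-0.0224, -0.0311, 0.0001], [-0.0173, -0.0341, 0.0001], [-0.0118, -0.0364, 0.0002], [-0.0061, -0.0378, 0.0001]]
D [[0.03, 0.0, -8.89], [0.03, 0.0, -8.89], [0.03, 0.0, -8.89], [0.03, 0.0, -8.89], [0.03, 0.0, -8.89], [0.03, 0.0, -8.89], [0.03, 0.0, -8.89], [0.03, 0.0, -8.89], [0.03, 0.0, -8.89], [0.03, 0.0, -8.89]]
end [ 0.513 -0.25   0.215] 83.49
```

Emit:
play_rows:
  translation:
    - [-0.0382,-0.0006,0]
    - [-0.0377,-0.0065,0]
    - [-0.0363,-0.0122,0]
    - [-0.0339,-0.0177,0]
    - [-0.0308,-0.0227,0]
    - [-0.0268,-0.0272,0]
    - [-0.0224,-0.0311,0]
    - [-0.0173,-0.0341,0]
    - [-0.0118,-0.0364,0]
    - [-0.0061,-0.0378,0]
    - [0,0,0.04]
    - [0,0,0.04]
    - [0,0,0.03]
    - [0,0,0.015]
    - [0,0,0]
  delta_rot:
    - [0,0,-8.9]
    - [0,0,-8.9]
    - [0,0,-8.9]
    - [0,0,-8.9]
    - [0,0,-8.9]
    - [0,0,-8.9]
    - [0,0,-8.9]
    - [0,0,-8.9]
    - [0,0,-8.9]
    - [0,0,-8.9]
    - [0,0,0]
    - [0,0,0]
    - [0,0,0]
    - [0,0,0]
    - [0,0,0]
  grip: [-0.8,-0.8,-0.8,-0.8,-0.8,-0.8,-0.8,-0.8,-0.8,-0.8,-0.8,-0.8,-0.8,-0.8,-0.8]

```text
clock: 23.48
tool_pos: [0.5113, -0.2508, 0.0894]
eef_rot: [0.057, 0.998, 0.001, -0.001]
contact_force: [0.1, -0.1, -2.7]
opening: 0.177
finger_force: 40.0
```

```bash
python3 st.py
```

```text
23.475 [ 0.5113 -0.2508  0.0894] yaw 83.51 F [ 0.1 -0.1 -2.7] M [-0.03  -0.051  0.018] op 15.6 ff 40.0 q7 1.36
```

Next I go down to contact, expected at TCP z of about 0.069.

Emit:
play_rows:
  translation:
    - [0,0,0.01]
    - [0,0,0.005]
    - [0,0,0.003]
    - [0,0,0.002]
    - [0,0,0]
  delta_rot:
    - [0,0,0]
    - [0,0,0]
    - [0,0,0]
    - [0,0,0]
    - [0,0,0]
  grip: [-0.8,-0.8,-0.8,-0.8,-0.8]

```text
clock: 24.1
tool_pos: [0.5115, -0.2515, 0.0705]
eef_rot: [0.057, 0.998, -0.0, -0.0]
contact_force: [-2.9, -0.4, -0.2]
opening: 0.173
finger_force: 40.0
```

```bash
python3 st.py
```

```text
24.1 [ 0.5115 -0.2515  0.0705] yaw 83.48 F [-2.9 -0.4 -0.2] M [0.015 0.214 0.021] op 15.2 ff 40.0 q7 1.35
```

Emit:
play_rows:
  translation:
    - [0,0,0]
    - [0,0,0]
    - [0,0,0]
    - [0,0,-0.03]
    - [0,0,-0.05]
    - [0,0,-0.05]
    - [0,0,-0.04]
    - [0,0,0]
  delta_rot:
    - [0,0,0]
    - [0,0,0]
    - [0,0,0]
    - [0,0,0]
    - [0,0,0]
    - [0,0,0]
    - [0,0,0]
    - [0,0,0]
  grip: [0.2,0.2,0.2,0.2,0.5,1,1,1]

```text
clock: 25.1
tool_pos: [0.5135, -0.2519, 0.2437]
eef_rot: [0.057, 0.998, -0.001, 0.003]
contact_force: [0.3, 1.2, 0.1]
opening: 0.999
finger_force: 0.0
```

```bash
python3 st.py
python3 - <<'E'
from h import *
im=r.snapshot("wrist");cv2.imwrite("pics/w11.png",im)
for q in r.look_for("wrist","wrench")[:2]+r.look_for("wrist","wrench_grip")[:1]: print(q)
plan([.5455,.0577,.24],-9.5,10)
E
```

```text
25.1 [ 0.5135 -0.2519  0.2437] yaw 83.47 F [0.3 1.2 0.1] M [ 0.065  0.019 -0.005] op 88.0 ff 0.0 q7 1.47
{'point': [0.5169, -0.2512, 0.0099], 'confidence': 0.66}
{'point': [0.5143, -0.2496, 0.0139], 'confidence': 0.81}
T [[0.0001, 0.0311, -0.0], [0.0051, 0.0307, -0.0], [0.01, 0.0294, -0.0001], [0.0146, 0.0274, 0.0], [0.0189, 0.0248, 0.0], [0.0226, 0.0213, 0.0], [0.0258, 0.0174, -0.0], [0.0282, 0.013, -0.0], [0.03, 0.0083, -0.0], [0.0309, 0.0033, -0.0001]]
D [[-0.01, -0.01, 9.3], [-0.01, -0.01, 9.3], [-0.01, -0.01, 9.3], [-0.01, -0.01, 9.3], [-0.01, -0.01, 9.3], [-0.01, -0.01, 9.3], [-0.01, -0.01, 9.3], [-0.01, -0.01, 9.3], [-0.01, -0.01, 9.3], [-0.01, -0.01, 9.3]]
end [0.5455 0.0577 0.24  ] -9.51
```

Emit:
play_rows:
  translation:
    - [0,0.0311,0]
    - [0.0051,0.0307,0]
    - [0.01,0.0294,0]
    - [0.0146,0.0274,0]
    - [0.0189,0.0248,0]
    - [0.0226,0.0213,0]
    - [0.0258,0.0174,0]
    - [0.0282,0.013,0]
    - [0.03,0.0083,0]
    - [0.0309,0.0033,0]
    - [0,0,0]
    - [0,0,0]
  delta_rot:
    - [0,0,9.3]
    - [0,0,9.3]
    - [0,0,9.3]
    - [0,0,9.3]
    - [0,0,9.3]
    - [0,0,9.3]
    - [0,0,9.3]
    - [0,0,9.3]
    - [0,0,9.3]
    - [0,0,9.3]
    - [0,0,0]
    - [0,0,0]
  grip: [1,1,1,1,1,1,1,1,1,1,1,1]

```text
clock: 26.75
tool_pos: [0.5456, 0.0565, 0.2396]
eef_rot: [0.763, 0.646, -0.001, -0.0]
contact_force: [-0.7, -0.6, -0.0]
opening: 1.0
finger_force: 0.0
```

```bash
python3 st.py; python3 red.py w12
python3 - <<'E'
from h import *
x,y=proj("wrist",[.5455,.0583,.07]).astype(int);im=cv2.imread("pics/w12.png")
A=cv2.resize(im[y-50:y+50,x-60:x+60],(400,300));B=cv2.resize(cv2.imread("pics/w11.png"),(400,300))
cv2.imwrite("pics/c12.png",np.hstack([A,B]))
for t in("salt_shaker","spice_jar","spotted_mug"):
    r.snapshot("scene");print(t,[np.round(d["point"],3) for d in r.look_for("scene",t)[:1]])
E
```

```text
26.75 [0.5456 0.0565 0.2396] yaw -9.45 F [-0.7 -0.6 -0. ] M [-0.146  0.086 -0.015] op 88.0 ff 0.0 q7 -0.18
dot 23 [309. 250.] ang -136.8 rad 0.0112
ptr 105 [323. 267.] ang -95.0 rad 0.0273
salt_shaker [array([ 0.599, -0.125,  0.04 ])]
spice_jar [array([0.596, 0.268, 0.065])]
spotted_mug [array([0.503, 0.354, 0.06 ])]
```

View pics/c12.png

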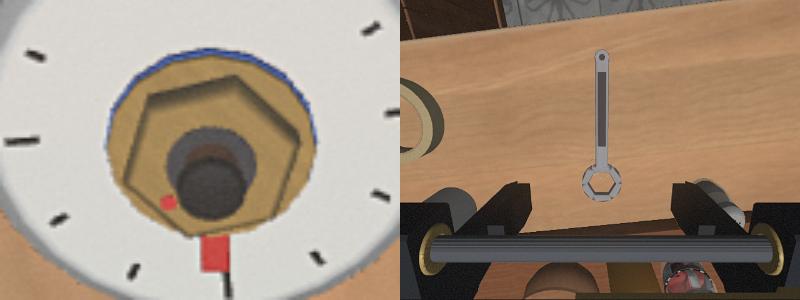

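The left half shows the pointer at crop (215,253), roughly a quarter turn on. The right half shows the wrench lying flat. The angle looks close to the lower limit, so I measure it more precisely.

Run:
```python
from h import *
c0=r.get_calibration("wrist");s,p,M=pose();Rc=R.from_quat(c0["rotation"]).as_matrix();t=M.T@(np.array(c0["eye"])-p);Rt=M.T@Rc;K=np.array(c0["intrinsics"])
def run(im,p,yaw):
    G=goal(yaw);e=p+G@t;Q=G@Rt
    def az(uv,z):
        d=np.linalg.inv(K)@[uv[0],uv[1],1];d=Q@np.array([d[0],-d[1],-d[2]]);return (e+d*(z-e[2])/d[2])[:2]
    def pr(P):
        q=Q.T@(np.array(P)-e);q=K@[q[0],-q[1],-q[2]];return q[:2]/q[2]
    b,g,rr=[im[...,i].astype(int) for i in range(3)]
    k=(im.max(2)<110).astype(np.uint8);n,l,st,ce=cv2.connectedComponentsWithStats(k)
    cc=np.array([.546,.0588]);T=np.array([az(ce[i],.045) for i in range(1,n) if 4<st[i,4]<80])
    for _ in range(3):
        S=T[abs(np.linalg.norm(T-cc,axis=1)-.0397)<.003];A=np.c_[2*S,np.ones(len(S))];f=np.linalg.lstsq(A,(S**2).sum(1),rcond=None)[0];cc=f[:2]
    a=np.arctan2(*(S-cc).T[::-1]);off=np.degrees(np.angle(np.exp(12j*a).mean())/12)
    red=((rr>90)&(rr-g>60)&(rr-b>50)).astype(np.uint8);n,l,st,ce=cv2.connectedComponentsWithStats(red)
    for i in range(1,n):
        q=az(ce[i],.0595)-cc
        if st[i,4]>60 and np.linalg.norm(q)<.033: an=np.degrees(np.arctan2(q[1],q[0]));print(len(S),cc.round(4),"tickphase",off.round(2),"ptr",an.round(2),"rel tick",(an-off).round(2),np.linalg.norm(q).round(4))
for n,p,y in(("w1",[.53936,.05862,.24983],6.03),("w2",[.54732,.05818,.21025],44.85),("w5",[.5445,.0577,.2411],-9.5),("w12",[.5456,.0565,.2396],-9.45)):
    run(cv2.imread(f"pics/{n}.png"),np.array(p),y)
```

```text
12 [0.5465 0.058 ] tickphase -4.32 ptr -14.84 rel tick -10.52 0.0254
12 [0.5453 0.0582] tickphase -4.31 ptr -15.13 rel tick -10.82 0.0257
12 [0.5468 0.0577] tickphase -4.34 ptr -15.62 rel tick -11.28 0.0254
12 [0.547  0.0582] tickphase -4.37 ptr -97.89 rel tick -93.52 0.0259
```

The pointer has gone 83° round, within the 74–106° band. The wrench is flat and clear, and the other items have not moved.

```bash
python3 -c "
from plant import r
print(r.finish_job())"
```

```text
the job is handed in; nothing more can be done
None
```

The job is handed in, with no verdict returned: the nut was run finger-tight with the gripper, then the washer pointer went about 83° round with the wrench (band 74–106°); the wrench lies flat and clear of the filter, and the shaker, mug and jar did not move.

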